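# Extend the spice rack and add a jar

### The job

The sliding end of the spice rack has been left loose between two holes and there is no room for the last jar. Draw the end out gently until the sprung button pops up through the next hole, push the end back lightly to feel that it is locked (never straining the button), then set the spare jar down upright in the new space between the rails. Leave everything else undisturbed.

Things in the scene. Friction and masses are not known exactly. Their poses are not given: they have to be found in the camera images.
- rack: Fixed part of the spice rack: wooden end board, wooden floor, two square black steel sleeves (20x20 mm, tops 28 mm up) along front and back, 60 mm clear between them. Origin on the worktop, midway between the sleeves at their open mouths. The sliding end is drawn out along its -y; x points to its back (sleeve centre lines at x = -40 and +40 mm), z up.
- rack_end (a joint): How far the end is drawn out, m: 0 shut (first hole), start 0.018 to 0.030, next hole 0.066 give or take 8 mm (the clip inside is not seated exactly: feel for it), end stop 0.084. Slides at 3 to 5 N; with the button up it has about 3 mm of play, then stands hard against the button. Above 30 mm/s the button may skip the hole; then push back slowly.
- end_grip (a point): Grip point on the sliding wooden end board, in its middle, 14 mm under its top edge. The board is upright, 14 mm thick (along the rack's y), 100 mm wide with rounded upper corners (along the rack's x), top edge 148 mm above the worktop. Axes as the rack's. The jars in the rack reach up to 116 mm.
- hole (a point): Centre of the round 12 mm hole in the top of the front sleeve, near its mouth, that the button is to pop through. The sprung brass button (9 mm, round tip) rides hidden on the inner tube; popped, it stands 6 mm above the sleeve and bears on the hole's mouth-side rim when the end is pulled, on the other rim when pushed back. More than 22 N on it bends it.
- bay (a point): Centre of the new space, on its floor (5 mm above the worktop): midway between the rails and 40 mm inside the sliding board's inner face; it moves with the sliding end. With the button home the space is 72 to 88 mm long between the board and the nearest jar. Axes as the rack's.
- jar_mid (a point): Centre, half-way up, of the spare jar that stands alone in front of the rack: round glass spice jar with red cap, 45 mm across, 106 mm tall, about 0.1 to 0.2 kg. z axis up along the jar.
- jar: The spare jar itself; origin at the centre of its underside.
- jar_near: Spice jar standing in the rack next to the new space (45 mm across, 106 mm tall, on the rack's floor 10 mm up); origin under its centre. To be left alone.
- jar_far: Spice jar in the rack beside the fixed end board, same size; origin under its centre. To be left alone.
- mug_3: White patterned mug, 82x112x94 mm, to the left of the rack, not to be disturbed; origin under it.
- mill: Brown wooden pepper mill, 58 mm across, 170 mm tall, to the right of the rack, not to be disturbed; origin under its centre.
There are look-alikes about, which are no part of the job. Leave any turquoise look-alike of the jar alone.

How it is judged (in metres and radians):
On the way, in this order (a step that is already met when the one before it is completed fails the run):
1. the end is drawn out and the button stands up free in the next hole (raised over 7 mm, not pressed on the far rim) (height (world z) of button_pin above 0.0237 m and value of joint rack_end above 0.05 m and contact force between button and wall_mid below 2 N), for 0.2 s.
2. the end is pushed back lightly against the popped button (over 2 N on the far rim of the hole) (height (world z) of button_pin above 0.0237 m and contact force between button and wall_mid above 2 N), for 0.1 s.
At the end, for the whole second after the job is handed in: Button up through the next hole (over 7 mm); spare jar at rest, upright (0.08 rad), on the floor of the new space (4 mm in height), within 12 mm across and 26 mm along of its centre; both jars in the rack upright (height (world z) of button_pin above 0.0237 m and value of joint rack_end above 0.05 m and x of jar in the frame of bay between -0.012 and 0.012 m and y of jar in the frame of bay between -0.026 and 0.026 m and z of jar in the frame of bay between -0.004 and 0.004 m and angle between jar's own z axis and vertical below 0.08 rad and linear speed of jar below 0.02 m/s and angle between each of jar_near, jar_far's own z axis and vertical below 0.1 rad); the robot touches nothing.
It fails at once if the button is strained: more than 22 N between it and the sleeve (contact force between button and rack above 22 N).
It fails at once if the spare jar is dropped into the rack (faster than 0.5 m/s near the space) (distance between jar and bay below 0.09 m and linear speed of jar above 0.5 m/s).
It fails at once if a jar in the rack is moved more than 25 mm or tipped (distance of any of jar_near, jar_far from where it was at the start of the episode above 0.025 m or angle between any of jar_near, jar_far's own z axis and vertical above 0.35 rad).
It fails at once if the mug or the pepper mill is moved more than 20 mm (distance of any of mug_3, mill from where it was at the start of the episode above 0.02 m).
It also fails if it takes over 69 s, if anything falls off the work surface, if the arm or the gripper's body presses on something with over 40 N, if the wrist force passes 120 N, or if a joint passes its speed limit or range.

### The arm

A 6-joint arm with a two-finger parallel gripper is mounted at the origin on the work surface; the furniture and walls round the work are solid. World frame = base frame: x ahead of the robot, y to its left, z up, the work surface at z = 0. Lengths are in m, angles in degrees, forces in N, time in s.
With the tool pointing down it reaches from about 0.3 to 0.75 m from the base axis. Payload 8.5 kg.
Tool frame: the origin (TCP) lies at the very end of the fingers, on their centre line; the grasp point (between the pads) lies env.pinch_z behind it (env.pinch_z is the distance from the TCP to the grasp point, in m); z points along the fingers, y is the line along which they close (so a half turn about z gives the same grasp; the last joint's range is limited). The gripper opens to 85 mm and grips with 20 to 120 N. Pads are 22 mm wide; open, the fingers measure 114 mm over their backs; the gripper's body (76 mm by 85 mm) begins 54 mm behind the grasp point. The pads swing forward as they close: fully open they stand 13 mm farther back than shut.
Start: joints at [56.992, 21.807, 74.336, -0, 83.858, -12.336], TCP at [0.194, 0.515, 0.231] pointing down, gripper open.
Joint ranges: [-178.18, 178.18], [-50.72, 133.34], [12.68, 142.11], [-81.47, 261.47], [9.98, 163.14], [-165.26, 165.26]. Speed limits (degrees/s): [136.94, 136.94, 180, 180, 180, 180].

### API

Orientations are given as a 3x3 rotation matrix whose columns are the frame's x, y, z axes.
In Python, from rig import telemetry, get_image, env gives the robot as it stands. The module is installed in compiled form; this text tells all that it offers.
- The arm moves only by the tool apply_moves, never from a script. Its argument "series" is a list of rows, each a list of 7 numbers: the shift along the tool's x, y, z in mm, then the turn, a rotation vector about the tool's x, y, z in degrees, then the opening, from 0 (shut) to 1 (fully open). A call has 1 to 12 rows; each row shifts and turns the commanded pose from where the row before left it, along the tool's axes as they then stand; what a row does not reach is not made up. A row lasts 1/8 s, in which the tool goes at most 62.5 mm and 10.7 degrees, less where a joint would pass 70% of its speed; a pose out of reach is approached as far as the arm can. A call with a gripper value outside its range is refused whole. The fingers move at their own pace and stop on an object; "grip_force" is the grip in N (left out, the last holds). Time passes only in rows, so rows that do not move let the fingers close. It gives the time, the measured TCP pose, the force, the opening and the grip force at its end, in the units of the state.
- telemetry.observe(): the state, without advancing time (a new reading comes with each control period).
- get_image(name): name is "scene" or "top" or "wrist"; returns a dict with "frame" (400x640x3 uint8, red, green, blue), "z_map" (400x640 float32, m along the optical axis (not along the pixel's ray), 0 where there is no reading), "vertical_fov" (degrees; the focal length in pixels is half the picture's height over the tangent of half this angle, whatever the lens; pixels are square), "cx", "cy" (the principal point, pixels), "eye" and "attitude" of the camera in the world; the wrist camera has in their place "mount" (4x4, takes a point from camera to tool coordinates, whose origin is the TCP and whose axes are the flange's). Camera axes: x right, y up, looking along -z (the intrinsics and any distortion apply to the point x, -y, -z); pixel columns grow to the right and rows downward; lengths in m; the calibration is good to about 2 mm. The wrist camera is an equidistant fisheye: a pixel r from the principal point sees the ray r / f radians off the axis. A picture is of the moment at which its call begins: read the wrist's pose just before it.
- env.close_job(): hands the job in; it is judged then, once.
The state is a dict: "time_s": time; "q": joint angles; "qvel": joint speeds; "joint_efforts": joint torques, N m; "position": TCP position; "tool_rot": TCP orientation; "ft_force": force on the tool from outside, world axes, zero at the start; "wrist_torque": the same for the moment, N m; "grip_width": finger opening in m; "gripper_force": force on a finger pad.
Only numpy, scipy, OpenCV 4.12 (cv2) and the standard library are available. Lean on these libraries where they do the work, as an engineer would, in place of code of your own. Each camera call takes 0.05 s, during which the arm holds its last target. There are 200 camera calls.

## Working session

There is one attempt and no reset: what is moved stays moved. The work goes in short steps, Python scripts to look and compute and a tool call to move; the robot and the scene stay as the last step left them, time stands still between calls to the robot, and variables do not carry over. Pictures are saved under pics/ and viewed, at most 10 in all, crops included, and the job is handed in when it is done.

Besides the shell and the picture viewer there is one more tool, called after "Call:" by a JSON object that holds its "name" and its "arguments", one argument or row to a line. apply_moves: Moves the arm, as the interface text tells. Its arguments: {"type":"object","properties":{"series":{"type":"array"},"grip_force":{"type":"number"}},"required":["series"]}

```bash
mkdir -p pics; cat > h.py <<'E'
import numpy as np, cv2
from rig import telemetry, get_image, env
def cloud(im):
    h,w=im["z_map"].shape; f=h/2/np.tan(np.radians(im["vertical_fov"])/2)
    u,v=np.meshgrid(np.arange(w),np.arange(h)); z=im["z_map"]
    p=np.stack([(u-im["cx"])/f*z,-(v-im["cy"])/f*z,-z],-1)
    return p@np.array(im["attitude"]).T+np.array(im["eye"])
def save(n,im): cv2.imwrite(f"pics/{n}.png",im[...,::-1])
E
python3 - <<'E'
from h import *
s=telemetry.observe();print(s, env.pinch_z)
for n in("scene","top"):
    im=get_image(n);save(n,im["frame"]);np.savez(n,p=cloud(im),f=im["frame"]);print(n,im["eye"],im["attitude"],im["vertical_fov"])
E
```

```text
{'time_s': 0.0, 'q': array([ 5.69925753e+01,  2.18411928e+01,  7.43853326e+01, -8.48679836e-04,
        8.38589211e+01, -1.23382474e+01]), 'qvel': array([ 0.08275983, -0.04849119,  0.06814397,  0.01407632,  0.00866155,
        0.16983687]), 'joint_efforts': array([ 5.39725806e-04, -4.48442674e+01, -2.31285793e+01, -5.75484910e-05,
        4.57747039e-03, -2.56284108e-05]), 'position': array([0.19399468, 0.5143301 , 0.23070648]), 'tool_rot': array([[-9.35634491e-01,  3.52969487e-01, -8.00043194e-04],
       [ 3.52970263e-01,  9.35633694e-01, -1.25864405e-03],
       [ 3.04284423e-04, -1.46002225e-03, -9.99998888e-01]]), 'ft_force': array([-1.08846163,  0.13317207, -0.46956413]), 'wrist_torque': array([-0.0378177 ,  0.00540077, -0.04022198]), 'gripper_force': 0.0, 'grip_width': 0.08518497603631464} 0.0187
scene [-0.24374511 -0.53596875  0.54182643] [[ 0.56050811  0.34971012 -0.75068868]
 [-0.82814381  0.23350137 -0.50956348]
 [-0.00291267  0.90729265  0.42048968]] 51.60363484326132
top [ 0.36711909 -0.0097528   1.13631903] [[ 0.02653349  0.99205823 -0.12294892]
 [-0.99959689  0.02757346  0.0067644 ]
 [ 0.0101008   0.12271987  0.99238995]] 49.738808634785734
```

View pics/scene.png

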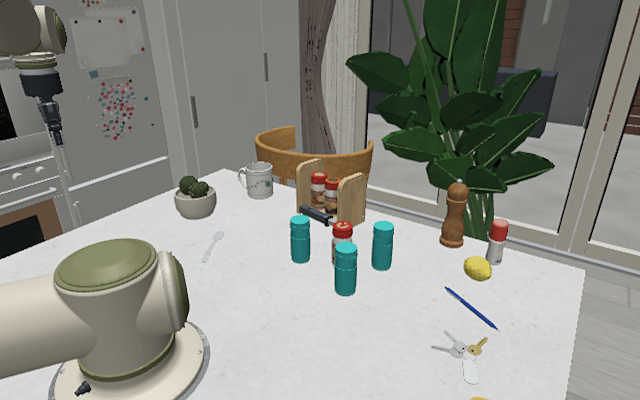

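View pics/top.png

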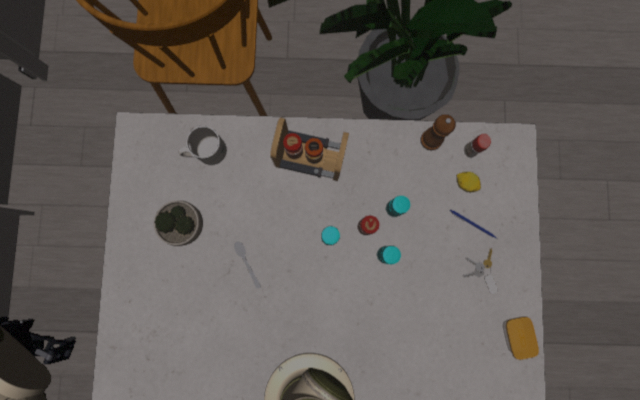

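The top view shows the rack with its sliding board at (340,150) and red-capped jars at (292,146) and (314,150). The spare jar is at (369,225), with turquoise look-alikes at (330,235), (400,205) and (390,255). Next I measure these.

```bash
python3 - <<'E'
from h import *
d=np.load("top.npz");p=d["p"];f=d["f"]
P=p.reshape(-1,3);C=f.reshape(-1,3).astype(int)
def st(n,m):
    q=P[m]; print(n,len(q),q.min(0).round(3),q.max(0).round(3),np.median(q,0).round(3))
u,v=np.meshgrid(np.arange(640),np.arange(400));u=u.ravel();v=v.ravel()
for n,a,b in(("near",369,225),("t1",330,235),("t2",400,205),("t3",390,255),("jf",292,146),("jn",314,150),("mug",205,145),("mill",438,130)):
    m=(abs(u-a)<16)&(abs(v-b)<16)&(P[:,2]>(.096 if n not in("jf","jn") else .107))&(P[:,2]<.2)&(C.max(1)-C.min(1)>60 if n not in("mug","mill") else True)
    if n in("jf","jn"): m&=(abs(u-a)<11)
    st(n,m)
# boards: z>0.135 
for n,a in(("fixed",278),("slide",340)):
    m=(abs(u-a)<14)&(v>110)&(v<190)&(P[:,2]>.138)&(P[:,2]<.16)
    st(n,m);q=P[m][:,:2];r=cv2.minAreaRect(q.astype(np.float32));print(r); vv=np.linalg.svd(q-q.mean(0))[2][0];print(vv,np.degrees(np.arctan2(vv[1],vv[0])))
# sleeves dark, z .02-.035
m=(u>260)&(u<360)&(v>120)&(v<190)&(P[:,2]>.02)&(P[:,2]<.034)&(C.max(1)<110)
st("slv",m);q=P[m][:,:2].astype(np.float32);print(cv2.minAreaRect(q))
vv=np.linalg.svd(q-q.mean(0))[2][0];print(vv)
c=cv2.resize(f[105:195,255:365],None,fx=7,fy=6,interpolation=cv2.INTER_CUBIC);save("c1",np.clip(c.astype(int)*2,0,255).astype(np.uint8))
E
```

```text
near 164 [ 0.418 -0.153  0.102] [ 0.457 -0.114  0.112] [ 0.44  -0.133  0.107]
t1 248 [ 0.388 -0.06   0.097] [ 0.428 -0.019  0.112] [ 0.409 -0.039  0.107]
t2 245 [ 0.467 -0.228  0.096] [ 0.507 -0.186  0.112] [ 0.488 -0.207  0.107]
t3 257 [ 0.347 -0.206  0.097] [ 0.387 -0.165  0.112] [ 0.366 -0.184  0.107]
jf 150 [0.612 0.04  0.112] [0.651 0.079 0.123] [0.628 0.058 0.117]
jn 136 [ 0.601 -0.014  0.109] [0.642 0.027 0.122] [0.619 0.007 0.117]
mug 7 [0.594 0.242 0.096] [0.658 0.31  0.1  ] [0.597 0.266 0.097]
mill 397 [ 0.655 -0.324  0.096] [ 0.7   -0.279  0.175] [ 0.672 -0.297  0.152]
fixed 238 [0.594 0.078 0.138] [0.682 0.109 0.153] [0.636 0.094 0.148]
((0.6372880339622498, 0.09376202523708344), (0.014952667988836765, 0.09049446135759354), 78.08758544921875)
[-0.97914709  0.20315258] 168.27862560757248
slide 225 [ 0.562 -0.075  0.138] [ 0.653 -0.045  0.154] [ 0.605 -0.059  0.148]
((0.6076683402061462, -0.05985695496201515), (0.013858838938176632, 0.09315484762191772), 78.55303955078125)
[-0.98049135  0.19656223] 168.6640009515237
slv 687 [ 0.558 -0.062  0.021] [0.686 0.108 0.034] [0.595 0.021 0.028]
((0.6232203841209412, 0.015635646879673004), (0.16640059649944305, 0.10212987661361694), 78.02112579345703)
[ 0.38843423 -0.9214764 ]
```

View pics/c1.png

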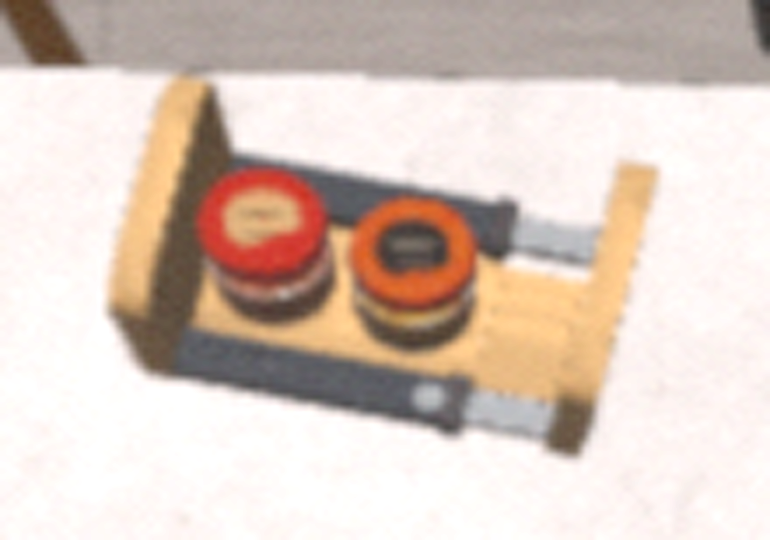

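The crop shows the front sleeve hole at about (430,397), the mouth just right of it, and the end partly drawn out. The rack is yawed about -11.5°. The board top centre is at (0.607,-0.060) and its height reads 148 mm as given. The spare jar is at (0.438,-0.133). I'll move above the board.

Call:
{"name": "apply_moves", "arguments": {
  "series": [
    [-49, -32.6, 0, 0, 0, 0, 0.45],
    [-49, -32.6, 0, 0, 0, 0, 0.45],
    [-49, -32.6, 0, 0, 0, 0, 0.45],
    [-49, -32.6, 0, 0, 0, 0, 0.45],
    [-49, -32.6, 0, 0, 0, 0, 0.45],
    [-49, -32.6, 0, 0, 0, 0, 0.45],
    [-49, -32.6, 0, 0, 0, 0, 0.45],
    [-49, -32.6, 0, 0, 0, 0, 0.45],
    [-49, -32.6, 0, 0, 0, 0, 0.45],
    [-49, -32.6, 0, 0, 0, 0, 0.45],
    [-49, -32.6, 0, 0, 0, 0, 0.45],
    [-49, -32.6, 0, 0, 0, -9.2, 0.45]
  ],
  "grip_force": 25
}}

```text
time_s: 1.6
position: [0.607, -0.0607, 0.231]
tool_rot: [[-0.981, 0.196, -0.001], [0.196, 0.981, 0.0], [0.001, 0.0, -1.0]]
ft_force: [0.4, 0.3, 0.3]
grip_width: 0.0386
gripper_force: 0.0
```

```bash
cat >> h.py <<'E'
def wcloud(im,s):
    h,w=im["z_map"].shape; f=h/2/np.tan(np.radians(im["vertical_fov"])/2)
    u,v=np.meshgrid(np.arange(w),np.arange(h)); a=u-im["cx"];b=v-im["cy"]; r=np.hypot(a,b)+1e-9
    t=np.tan(np.minimum(r/f,1.4))/r; z=im["z_map"]
    p=np.stack([a*t*z,-b*t*z,-z],-1)
    M=np.array(im["mount"]); p=p@M[:3,:3].T+M[:3,3]
    return p@s["tool_rot"].T+s["position"]
E
python3 - <<'E'
from h import *
s=telemetry.observe();print(s["position"],s["tool_rot"],s["q"],s["ft_force"],s["grip_width"])
im=get_image("wrist");save("w1",im["frame"]);p=wcloud(im,s)
m=(p[...,2]>.142)&(p[...,2]<.154)&(im["z_map"]>0)&(p[...,0]>.5)&(p[...,0]<.7)&(abs(p[...,1]+.06)<.03)
q=p[m][:,:2].astype(np.float32);print(len(q),np.median(p[m],0),cv2.minAreaRect(q))
E
```

```text
[ 0.60695108 -0.06074637  0.23095053] [[-9.80674121e-01  1.95647113e-01 -6.89042601e-04]
 [ 1.95646940e-01  9.80674349e-01  3.10437274e-04]
 [ 7.36462560e-04  1.69628725e-04 -9.99999714e-01]] [-1.68239951e+01  2.79831854e+01  6.41447775e+01  5.60257253e-03
  8.79149747e+01 -9.55416759e+01] [0.37322557 0.29931346 0.34387468] 0.03862854431345877
1832 [ 0.60028516 -0.06045528  0.14853923] ((0.6039602756500244, -0.06097136437892914), (0.013812057673931122, 0.08706173300743103), 78.15509796142578)
```

View pics/w1.png

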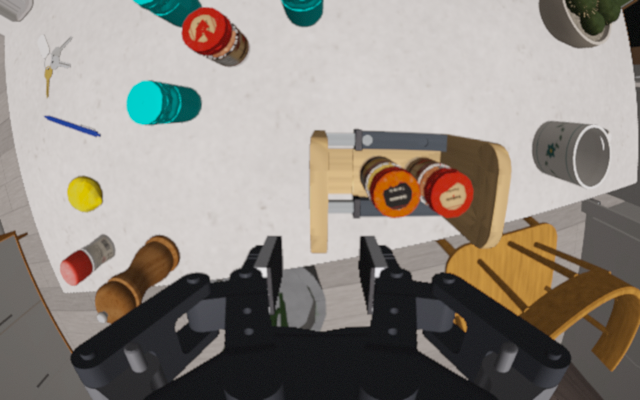

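The wrist view shows the board at (319,190), centred between the finger lines, and the measured pose agrees to within 1 mm. I'll descend and close.

Call:
{"name": "apply_moves", "arguments": {
  "series": [
    [0, 0, 40, 0, 0, 0, 0.45],
    [0, 0, 40, 0, 0, 0, 0.45],
    [0, 0, 22, 0, 0, 0, 0.45],
    [0, 0, 10, 0, 0, 0, 0.4],
    [0, 0, 0, 0, 0, 0, 0.32],
    [0, 0, 0, 0, 0, 0, 0.26],
    [0, 0, 0, 0, 0, 0, 0.2],
    [0, 0, 0, 0, 0, 0, 0.1],
    [0, 0, 0, 0, 0, 0, 0.1],
    [0, 0, 0, 0, 0, 0, 0.1]
  ],
  "grip_force": 25
}}

```text
time_s: 2.9
position: [0.6066, -0.0593, 0.1204]
tool_rot: [[-0.98, 0.199, 0.002], [0.199, 0.98, -0.001], [-0.002, -0.001, -1.0]]
ft_force: [-1.1, -2.8, 6.6]
grip_width: 0.0138
gripper_force: 25.9
```

Call:
{"name": "apply_moves", "arguments": {
  "series": [
    [0, -1, 0, 0, 0, 0, 0.1],
    [0, -2, 0, 0, 0, 0, 0.1],
    [0, -2, 0, 0, 0, 0, 0.1],
    [0, -2, 0, 0, 0, 0, 0.1],
    [0, -2, 0, 0, 0, 0, 0.1],
    [0, -2, 0, 0, 0, 0, 0.1],
    [0, -2, 0, 0, 0, 0, 0.1],
    [0, -2, 0, 0, 0, 0, 0.1],
    [0, -1, 0, 0, 0, 0, 0.1]
  ]
}}

```text
time_s: 4.03
position: [0.6036, -0.0738, 0.1204]
tool_rot: [[-0.98, 0.198, 0.002], [0.198, 0.98, 0.001], [-0.002, 0.002, -1.0]]
ft_force: [1.5, 4.9, 6.0]
grip_width: 0.0138
gripper_force: 25.9
```

Call:
{"name": "apply_moves", "arguments": {
  "series": [
    [0, -2, 0, 0, 0, 0, 0.1],
    [0, -2, 0, 0, 0, 0, 0.1],
    [0, -2, 0, 0, 0, 0, 0.1],
    [0, -2, 0, 0, 0, 0, 0.1],
    [0, -1, 0, 0, 0, 0, 0.1]
  ]
}}

```text
time_s: 4.65
position: [0.6018, -0.0827, 0.1204]
tool_rot: [[-0.98, 0.198, 0.002], [0.198, 0.98, 0.001], [-0.002, 0.001, -1.0]]
ft_force: [1.3, 3.6, 6.1]
grip_width: 0.0136
gripper_force: 25.9
```

Call:
{"name": "apply_moves", "arguments": {
  "series": [
    [0, -1, 0, 0, 0, 0, 0.1],
    [0, -1, 0, 0, 0, 0, 0.1],
    [0, -1, 0, 0, 0, 0, 0.1]
  ]
}}

```text
time_s: 5.03
position: [0.6013, -0.0855, 0.1204]
tool_rot: [[-0.98, 0.198, 0.002], [0.198, 0.98, 0.001], [-0.002, 0.002, -1.0]]
ft_force: [0.4, 3.8, 5.5]
grip_width: 0.0133
gripper_force: 25.9
```

Call:
{"name": "apply_moves", "arguments": {
  "series": [
    [0, -1, 0, 0, 0, 0, 0.1],
    [0, -1, 0, 0, 0, 0, 0.1],
    [0, -1, 0, 0, 0, 0, 0.1]
  ]
}}

```text
time_s: 5.4
position: [0.6007, -0.0885, 0.1204]
tool_rot: [[-0.98, 0.198, 0.002], [0.198, 0.98, 0.001], [-0.002, 0.001, -1.0]]
ft_force: [0.6, 4.9, 6.2]
grip_width: 0.014
gripper_force: 25.9
```

Call:
{"name": "apply_moves", "arguments": {
  "series": [
    [0, -1, 0, 0, 0, 0, 0.1],
    [0, -1, 0, 0, 0, 0, 0.1],
    [0, -1, 0, 0, 0, 0, 0.1]
  ]
}}

```text
time_s: 5.78
position: [0.6001, -0.0914, 0.1204]
tool_rot: [[-0.98, 0.198, 0.002], [0.198, 0.98, 0.001], [-0.002, 0.002, -1.0]]
ft_force: [1.1, 4.6, 6.4]
grip_width: 0.0135
gripper_force: 25.9
```

Call:
{"name": "apply_moves", "arguments": {
  "series": [
    [0, -1, 0, 0, 0, 0, 0.1],
    [0, -1, 0, 0, 0, 0, 0.1],
    [0, -1, 0, 0, 0, 0, 0.1]
  ]
}}

```text
time_s: 6.15
position: [0.5995, -0.0944, 0.1204]
tool_rot: [[-0.98, 0.198, 0.002], [0.198, 0.98, 0.001], [-0.002, 0.001, -1.0]]
ft_force: [1.1, 4.0, 5.6]
grip_width: 0.0135
gripper_force: 25.9
```

Call:
{"name": "apply_moves", "arguments": {
  "series": [
    [0, -1, 0, 0, 0, 0, 0.1],
    [0, -1, 0, 0, 0, 0, 0.1],
    [0, -1, 0, 0, 0, 0, 0.1]
  ]
}}

```text
time_s: 6.52
position: [0.5988, -0.0976, 0.1204]
tool_rot: [[-0.98, 0.198, 0.002], [0.198, 0.98, 0.0], [-0.002, 0.001, -1.0]]
ft_force: [0.3, 2.5, 5.8]
grip_width: 0.0137
gripper_force: 25.9
```

Call:
{"name": "apply_moves", "arguments": {
  "series": [
    [0, -1, 0, 0, 0, 0, 0.1],
    [0, 0, 0, 0, 0, 0, 0.1]
  ]
}}

```text
time_s: 6.78
position: [0.5985, -0.0996, 0.1204]
tool_rot: [[-0.98, 0.199, 0.002], [0.199, 0.98, -0.001], [-0.002, -0.001, -1.0]]
ft_force: [-1.0, -3.0, 6.7]
grip_width: 0.0133
gripper_force: 25.9
```

```bash
python3 - <<'E'
from h import *
s=telemetry.observe();print(s["ft_force"],s["position"])
im=get_image("wrist");f=im["frame"];save("w2",cv2.resize(f[90:290,240:500],None,fx=3,fy=3,interpolation=cv2.INTER_CUBIC))
print(telemetry.observe()["ft_force"])
E
```

```text
[-1.0376899  -2.99341259  6.70688849] [ 0.59845387 -0.09963943  0.12036626]
[-0.62812715 -2.61072536  5.42926237]
```

View pics/w2.png

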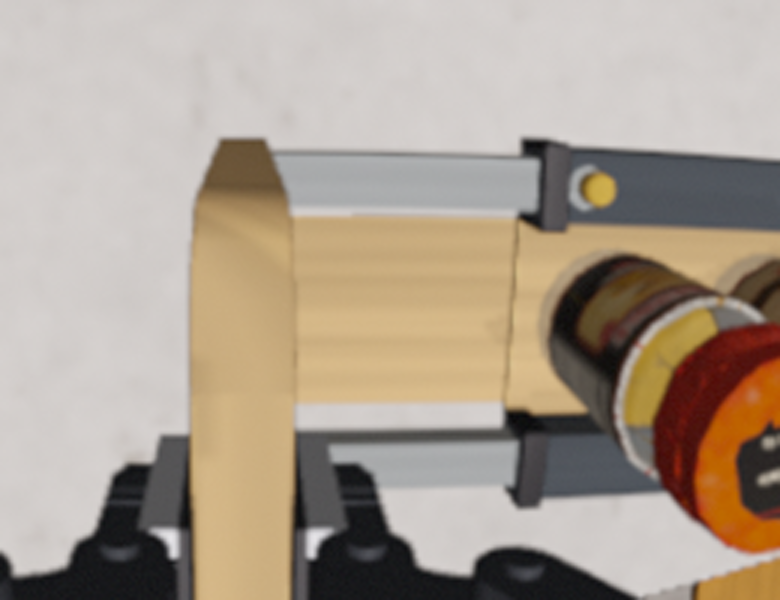

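The brass button stands popped in the hole at crop position (600,188), close to its inner rim. I'll draw out 1.5 mm more to stand free and hold.

Call:
{"name": "apply_moves", "arguments": {
  "series": [
    [0, -1, 0, 0, 0, 0, 0.1],
    [0, -0.5, 0, 0, 0, 0, 0.1],
    [0, 0, 0, 0, 0, 0, 0.1],
    [0, 0, 0, 0, 0, 0, 0.1],
    [0, 0, 0, 0, 0, 0, 0.1]
  ]
}}

```text
time_s: 7.45
position: [0.5983, -0.1003, 0.1204]
tool_rot: [[-0.98, 0.199, 0.002], [0.199, 0.98, 0.0], [-0.002, 0.0, -1.0]]
ft_force: [-0.6, 1.9, 5.6]
grip_width: 0.0132
gripper_force: 25.9
```

Call:
{"name": "apply_moves", "arguments": {
  "series": [
    [0, 1, 0, 0, 0, 0, 0.1],
    [0, 1, 0, 0, 0, 0, 0.1],
    [0, 0.5, 0, 0, 0, 0, 0.1]
  ]
}}

```text
time_s: 7.82
position: [0.5984, -0.0997, 0.1204]
tool_rot: [[-0.98, 0.199, 0.001], [0.199, 0.98, -0.003], [-0.002, -0.003, -1.0]]
ft_force: [-2.9, -8.9, 5.8]
grip_width: 0.0135
gripper_force: 25.9
```

Call:
{"name": "apply_moves", "arguments": {
  "series": [
    [0, 0.5, 0, 0, 0, 0, 0.1],
    [0, 0, 0, 0, 0, 0, 0.1],
    [0, 0, 0, 0, 0, 0, 0.1]
  ]
}}

```text
time_s: 8.2
position: [0.5985, -0.0996, 0.1204]
tool_rot: [[-0.98, 0.2, 0.001], [0.2, 0.98, -0.003], [-0.002, -0.003, -1.0]]
ft_force: [-3.1, -8.4, 5.4]
grip_width: 0.0139
gripper_force: 26.0
```

Locked. To be certain of the order, I'll repeat once with clear play: out to mid-play, hold, then a light push back.

Call:
{"name": "apply_moves", "arguments": {
  "series": [
    [0, -1, 0, 0, 0, 0, 0.1],
    [0, -1, 0, 0, 0, 0, 0.1],
    [0, -1, 0, 0, 0, 0, 0.1],
    [0, -1, 0, 0, 0, 0, 0.1],
    [0, 0, 0, 0, 0, 0, 0.1],
    [0, 0, 0, 0, 0, 0, 0.1],
    [0, 0, 0, 0, 0, 0, 0.1]
  ]
}}

```text
time_s: 9.07
position: [0.5981, -0.1013, 0.1204]
tool_rot: [[-0.98, 0.199, 0.002], [0.199, 0.98, 0.0], [-0.002, 0.0, -1.0]]
ft_force: [-0.6, 1.8, 6.0]
grip_width: 0.0137
gripper_force: 26.0
```

Call:
{"name": "apply_moves", "arguments": {
  "series": [
    [0, 1, 0, 0, 0, 0, 0.1],
    [0, 1, 0, 0, 0, 0, 0.1],
    [0, 1, 0, 0, 0, 0, 0.1],
    [0, 1, 0, 0, 0, 0, 0.1],
    [0, 0.5, 0, 0, 0, 0, 0.1],
    [0, 0, 0, 0, 0, 0, 0.1],
    [0, 0, 0, 0, 0, 0, 0.1]
  ]
}}

```text
time_s: 9.95
position: [0.5985, -0.0995, 0.1204]
tool_rot: [[-0.98, 0.2, 0.001], [0.2, 0.98, -0.004], [-0.002, -0.004, -1.0]]
ft_force: [-3.7, -10.3, 6.0]
grip_width: 0.014
gripper_force: 26.0
```

Call:
{"name": "apply_moves", "arguments": {
  "series": [
    [0, -1.5, 0, 0, 0, 0, 0.1],
    [0, 0, 0, 0, 0, 0, 0.3],
    [0, 0, 0, 0, 0, 0, 0.5],
    [0, 0, 0, 0, 0, 0, 0.5],
    [0, 0, -30, 0, 0, 0, 0.5],
    [0, 0, -40, 0, 0, 0, 0.5],
    [0, 0, -40, 0, 0, 0, 0.5],
    [50, -21, 0, 0, 0, 0, 0.6],
    [50, -21, 0, 0, 0, 0, 0.7],
    [50, -22, 0, 0, 0, 0, 0.7]
  ]
}}

```text
time_s: 11.2
position: [0.4368, -0.1315, 0.2292]
tool_rot: [[-0.98, 0.198, 0.0], [0.198, 0.98, -0.0], [-0.0, -0.0, -1.0]]
ft_force: [0.5, -1.4, 0.3]
grip_width: 0.0595
gripper_force: 0.0
```

Call:
{"name": "apply_moves", "arguments": {
  "series": [
    [0, 0, 0, 0, 0, 10, 0.7],
    [0, 0, 0, 0, 0, 10, 0.7],
    [0, 0, 0, 0, 0, 10, 0.7],
    [0, 0, 0, 0, 0, 10, 0.7],
    [0, 0, 0, 0, 0, 10, 0.7],
    [0, 0, 0, 0, 0, 10, 0.7],
    [0, 0, 0, 0, 0, 10, 0.7],
    [0, 0, 0, 0, 0, 10, 0.7],
    [0, 0, 0, 0, 0, 10, 0.7]
  ]
}}

```text
time_s: 12.32
position: [0.4384, -0.1314, 0.2293]
tool_rot: [[0.204, 0.979, -0.0], [0.979, -0.204, 0.0], [0.0, -0.0, -1.0]]
ft_force: [-0.3, 0.6, 0.4]
grip_width: 0.06
gripper_force: 0.0
```

```bash
python3 - <<'E'
from h import *
s=telemetry.observe();print(s["position"],s["tool_rot"].round(3),s["ft_force"],s["grip_width"])
im=get_image("wrist");f=im["frame"];p=wcloud(im,s)
C=f.astype(int);z=p[...,2]
m=(z>.1)&(z<.112)&(abs(p[...,0]-.438)<.03)&(abs(p[...,1]+.133)<.03)&(C[...,0]>C[...,1]+50)&(im["z_map"]>0)
q=p[m][:,:2].astype(np.float32);print("jar",len(q),cv2.minEnclosingCircle(q),q.min(0),q.max(0))
t=get_image("top");save("t2",cv2.resize(t["frame"][100:280,240:480],None,fx=3,fy=3,interpolation=cv2.INTER_CUBIC));p=cloud(t);C=t["frame"].astype(int)
u,v=np.meshgrid(np.arange(640),np.arange(400))
def rect(n,m): q=p[m][:,:2].astype(np.float32);print(n,len(q),cv2.minAreaRect(q),np.median(p[m],0))
z=p[...,2]
rect("board",(z>.138)&(z<.16)&(abs(p[...,1]+.1)<.03)&(p[...,0]>.53)&(p[...,0]<.7))
rect("fixed",(z>.138)&(z<.16)&(abs(p[...,1]-.094)<.03)&(p[...,0]>.55)&(p[...,0]<.7))
m=(z>.024)&(z<.032)&(C.max(-1)<110)&(p[...,0]>.53)&(p[...,0]<.7)&(abs(p[...,1])<.1);rect("slv",m)
q=p[m][:,:2]; R=np.array([[.98,-.199],[.199,.98]]); l=(q-[.6,0])@R.T
print(np.histogram(l[:,0],np.arange(-.08,.12,.005)))
for c,a in((.008,"jn"),(.058,"jf")):
  m=(z>.107)&(z<.123)&(abs(p[...,1]-c)<.027)&(abs(p[...,0]-.62)<.04)&(C[...,0]>C[...,2]+50); print(a,cv2.minEnclosingCircle(p[m][:,:2].astype(np.float32)))
E
```

```text
[ 0.43839671 -0.1313887   0.2292964 ] [[ 0.204  0.979 -0.   ]
 [ 0.979 -0.204  0.   ]
 [ 0.    -0.    -1.   ]] [-0.26236359  0.64735177  0.4461522 ] 0.060049352002701534
jar 1487 ((0.435222864151001, -0.13381080329418182), 0.022226421162486076) [ 0.41367984 -0.15593714] [ 0.45663542 -0.11168446]
board 230 ((0.5994052290916443, -0.09764658659696579), (0.014086428098380566, 0.09237680584192276), 78.70010375976562) [ 0.59757709 -0.09670426  0.14795159]
fixed 244 ((0.6381750106811523, 0.09386041760444641), (0.014572682790458202, 0.0916663333773613), 78.65709686279297) [0.63515155 0.09376626 0.14735346]
slv 674 ((0.6186810731887817, -0.005887322127819061), (0.1951967477798462, 0.10268276929855347), 79.1570053100586) [0.59524404 0.01268879 0.02799718]
(array([  0,   0,   0,   0,   0,   0,   0,   0,   0,  14,  96,  97, 106,
        78,   4,   9,   6,   3,   2,   2,   1,   0,   0,   0,   0,   5,
        31,  65,  84,  68,   3,   0,   0,   0,   0,   0,   0,   0,   0]), array([-8.0000000e-02, -7.5000000e-02, -7.0000000e-02, -6.5000000e-02,
       -6.0000000e-02, -5.5000000e-02, -5.0000000e-02, -4.5000000e-02,
       -4.0000000e-02, -3.5000000e-02, -3.0000000e-02, -2.5000000e-02,
       -2.0000000e-02, -1.5000000e-02, -1.0000000e-02, -5.0000000e-03,
        6.9388939e-17,  5.0000000e-03,  1.0000000e-02,  1.5000000e-02,
        2.0000000e-02,  2.5000000e-02,  3.0000000e-02,  3.5000000e-02,
        4.0000000e-02,  4.5000000e-02,  5.0000000e-02,  5.5000000e-02,
        6.0000000e-02,  6.5000000e-02,  7.0000000e-02,  7.5000000e-02,
        8.0000000e-02,  8.5000000e-02,  9.0000000e-02,  9.5000000e-02,
        1.0000000e-01,  1.0500000e-01,  1.1000000e-01,  1.1500000e-01]))
jn ((0.6216723322868347, 0.007003146689385176), 0.02163713239133358)
jf ((0.6324558258056641, 0.059759486466646194), 0.021610282361507416)
```

View pics/t2.png

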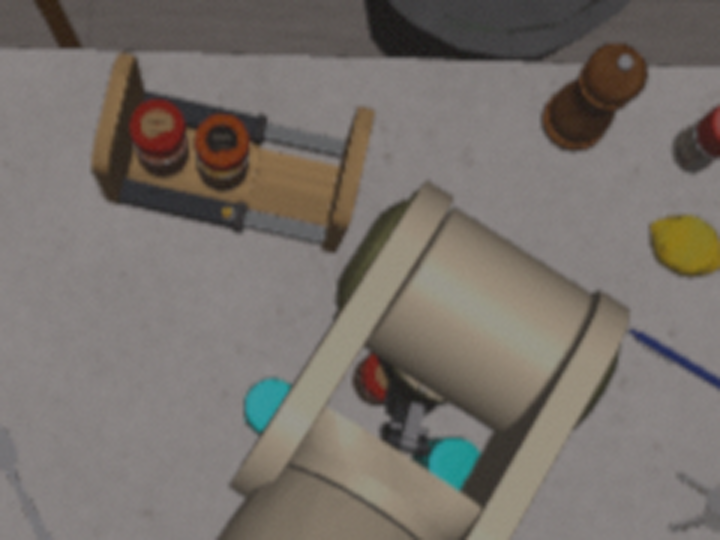

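The button is still up at (228,212) in the crop. The measured space is 79 mm long, with the bay at about (0.6076,-0.053), and the spare jar is at (0.4365,-0.1335). I'll pick the jar high on its cap.

Call:
{"name": "apply_moves", "arguments": {
  "series": [
    [-2.4, -1.5, 20, 0, 0, 0, 0.72],
    [0, 0, 45, 0, 0, 0, 0.72],
    [0, 0, 45, 0, 0, 0, 0.72],
    [0, 0, 30, 0, 0, 0, 0.72],
    [0, 0, 14, 0, 0, 0, 0.72],
    [0, 0, 0, 0, 0, 0, 0.72],
    [0, 0, 0, 0, 0, 0, 0.6],
    [0, 0, 0, 0, 0, 0, 0.5],
    [0, 0, 0, 0, 0, 0, 0.4],
    [0, 0, 0, 0, 0, 0, 0.4],
    [0, 0, 0, 0, 0, 0, 0.4]
  ],
  "grip_force": 40
}}

```text
time_s: 13.8
position: [0.4369, -0.1339, 0.0763]
tool_rot: [[0.198, 0.98, 0.002], [0.98, -0.198, -0.001], [-0.001, 0.002, -1.0]]
ft_force: [-1.5, 0.5, 6.4]
grip_width: 0.0433
gripper_force: 39.7
```

Call:
{"name": "apply_moves", "arguments": {
  "series": [
    [0, 0, -20, 0, 0, 0, 0.4],
    [0, 0, -50, 0, 0, 0, 0.4],
    [0, 0, -50, 0, 0, 0, 0.4],
    [0, 0, -50, 0, 0, 0, 0.4],
    [18, 25, 0, 0, 0, 0, 0.4],
    [23, 30, 0, 0, 0, 0, 0.4],
    [23, 31, 0, 0, 0, 0, 0.4],
    [23, 30, 0, 0, 0, 0, 0.4],
    [18, 25, 0, 0, 0, 0, 0.4],
    [8, 10, 0, 0, 0, 0, 0.4],
    [0, 0, 0, 0, 0, 0, 0.4]
  ]
}}

```text
time_s: 15.18
position: [0.6068, -0.0528, 0.2451]
tool_rot: [[0.198, 0.98, -0.001], [0.98, -0.198, 0.0], [-0.0, -0.001, -1.0]]
ft_force: [-0.7, -0.2, -0.3]
grip_width: 0.0435
gripper_force: 41.3
```

```bash
python3 - <<'E'
from h import *
s=telemetry.observe();print(s["position"],s["tool_rot"].round(3),s["ft_force"],s["grip_width"])
im=get_image("wrist");a=im["frame"];t=get_image("scene")["frame"][120:300,240:420]
save("w3",np.hstack([cv2.resize(a,(480,300)),cv2.resize(t,(300,300))]))
p=wcloud(im,s);z=p[...,2]
m=(z>.14)&(z<.155)&(im["z_map"]>0)&(abs(p[...,1]+.1)<.03)&(abs(p[...,0]-.6)<.07)
q=p[m][:,:2].astype(np.float32);print(len(q),cv2.minAreaRect(q) if len(q) else 0)
E
```

```text
[ 0.60677427 -0.05277829  0.24505942] [[ 0.198  0.98  -0.001]
 [ 0.98  -0.198  0.   ]
 [-0.    -0.001 -1.   ]] [-0.68244683 -0.22174261 -0.28810428] 0.0435203871488744
0 0
```

View pics/w3.png

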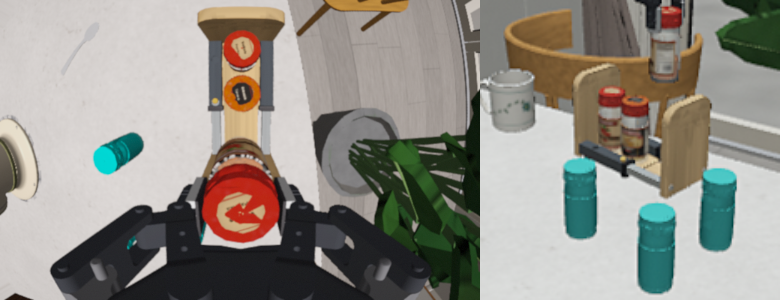

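The wrist view shows the held jar at (241,210), centred on the rack's long axis at column 241. The scene view shows it hanging upright above the bay. I'll lower it.

Call:
{"name": "apply_moves", "arguments": {
  "series": [
    [0, 0, 25, 0, 0, 0, 0.4],
    [0, 0, 30, 0, 0, 0, 0.4],
    [0, 0, 30, 0, 0, 0, 0.4],
    [0, 0, 25, 0, 0, 0, 0.4],
    [0, 0, 20, 0, 0, 0, 0.4],
    [0, 0, 15, 0, 0, 0, 0.4],
    [0, 0, 8, 0, 0, 0, 0.4],
    [0, 0, 3, 0, 0, 0, 0.4],
    [0, 0, 0, 0, 0, 0, 0.4]
  ]
}}

```text
time_s: 16.4
position: [0.6071, -0.053, 0.0897]
tool_rot: [[0.199, 0.98, 0.001], [0.98, -0.199, -0.0], [-0.0, 0.001, -1.0]]
ft_force: [-0.5, -0.2, -0.7]
grip_width: 0.0435
gripper_force: 41.3
```

Call:
{"name": "apply_moves", "arguments": {
  "series": [
    [0, 0, 2, 0, 0, 0, 0.4],
    [0, 0, 2, 0, 0, 0, 0.4],
    [0, 0, 2, 0, 0, 0, 0.4],
    [0, 0, 0, 0, 0, 0, 0.4]
  ]
}}

```text
time_s: 16.9
position: [0.6068, -0.0529, 0.0832]
tool_rot: [[0.199, 0.98, -0.0], [0.98, -0.199, 0.0], [-0.0, -0.0, -1.0]]
ft_force: [0.6, 0.9, -0.6]
grip_width: 0.0431
gripper_force: 41.3
```

Call:
{"name": "apply_moves", "arguments": {
  "series": [
    [0, 0, 1, 0, 0, 0, 0.4],
    [0, 0, 1, 0, 0, 0, 0.4],
    [0, 0, 0, 0, 0, 0, 0.4]
  ]
}}

```text
time_s: 17.27
position: [0.6069, -0.0529, 0.0814]
tool_rot: [[0.199, 0.98, 0.0], [0.98, -0.199, -0.0], [-0.0, 0.0, -1.0]]
ft_force: [-0.7, -0.2, -0.1]
grip_width: 0.0434
gripper_force: 41.3
```

Call:
{"name": "apply_moves", "arguments": {
  "series": [
    [0, 0, 0.8, 0, 0, 0, 0.4],
    [0, 0, 0.6, 0, 0, 0, 0.4],
    [0, 0, 0, 0, 0, 0, 0.4]
  ]
}}

```text
time_s: 17.65
position: [0.607, -0.0529, 0.0813]
tool_rot: [[0.199, 0.98, 0.001], [0.98, -0.199, -0.0], [-0.0, 0.001, -1.0]]
ft_force: [-3.6, 1.2, 9.8]
grip_width: 0.0434
gripper_force: 42.2
```

It has touched down at the expected height. I'll release and rise.

Call:
{"name": "apply_moves", "arguments": {
  "series": [
    [0, 0, -1, 0, 0, 0, 0.4],
    [0, 0, 0, 0, 0, 0, 0.54],
    [0, 0, 0, 0, 0, 0, 0.62],
    [0, 0, 0, 0, 0, 0, 0.72],
    [0, 0, 0, 0, 0, 0, 0.75],
    [0, 0, -15, 0, 0, 0, 0.75],
    [0, 0, -35, 0, 0, 0, 0.75],
    [0, 0, -50, 0, 0, 0, 0.75],
    [0, 0, -50, 0, 0, 0, 0.75],
    [-40, -40, 0, 0, 0, 0, 0.75],
    [-40, -40, 0, 0, 0, 0, 0.75],
    [0, 0, 0, 0, 0, 0, 0.75]
  ]
}}

```text
time_s: 19.15
position: [0.5105, -0.1167, 0.2325]
tool_rot: [[0.202, 0.979, 0.001], [0.979, -0.202, -0.001], [-0.001, 0.001, -1.0]]
ft_force: [0.3, -0.6, 0.6]
grip_width: 0.0639
gripper_force: 0.0
```

```bash
python3 - <<'E'
from h import *
s=telemetry.observe();print(s["position"],s["ft_force"],s["grip_width"])
a=get_image("wrist")["frame"];t=get_image("scene");p=cloud(t)
save("w4",np.hstack([cv2.resize(a,(480,300)),cv2.resize(t["frame"][140:260,260:380],(300,300))]))
t=get_image("top");p=cloud(t);C=t["frame"].astype(int);z=p[...,2]
m=(z>.105)&(z<.123)&(abs(p[...,1]+.053)<.027)&(abs(p[...,0]-.607)<.03)&(C[...,0]>C[...,2]+50)
print(m.sum(), cv2.minEnclosingCircle(p[m][:,:2].astype(np.float32)),np.median(z[m]) if m.any() else 0)
E
```

```text
[ 0.51046821 -0.11672983  0.2324956 ] [ 0.34033527 -0.6129184   0.61190583] 0.06393593845393844
176 ((0.6084663271903992, -0.05087222903966904), 0.021387293934822083) 0.11190391990360915
```

View pics/w4.png

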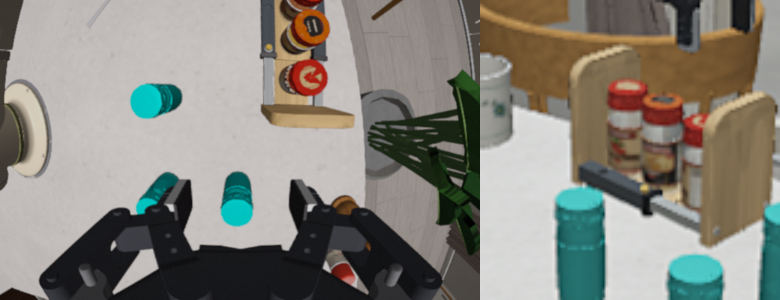

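The spare jar stands upright in the bay at wrist pixel (305,78). Its top is at 112 mm, within 3 mm of the target, and the button is up at (268,47). The gripper is clear of everything, so I'm handing in.

```bash
python3 -c "
from rig import env
print(env.close_job())"
```

```text
the job is handed in; nothing more can be done
None
```

The job is handed in; no verdict came back. The sliding end is locked, with its button up in the next hole, and the spare jar stands upright in the new space, within about 3 mm of its centre.

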